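# Sweep the used rubber stoppers off the weighing slab

## Task

Clear the used rubber stoppers off the stone weighing slab: with your fingertips sweep all four along the stone and over its side edge into the steel wash-up tray that stands against that edge. They are used, so never pinch or pick one up, only push. Leave the check weight and the weighing bottle standing where they are, and do not shift the tray or disturb anything else.

Things in the scene. Friction and masses are not known exactly. Their poses are not given: they have to be found in the camera images.
- slab: fixed pale stone weighing slab on the bench, 400 (own x) by 360 (own y) mm, top 50 mm above the bench, no rim. Origin: centre of its underside, at bench height; x points away from the robot, y left; side edges at own y = +180 and -180 mm. On its front half stand three rows along own y, about 62 mm apart: two with two stoppers each, one (any of the three) with the weight and the bottle
- tray: open stainless wash-up tray, loose and empty, 240 (own x) by 150 (own y) by 46 mm tall, walls and floor 3 mm, 0.6 kg. It stands on the bench, a long wall against the left or right side edge of the slab (gap 1 to 3 mm, parallel), rim 4 mm below the slab's top, long enough to catch all the rows. Origin: centre of its underside, axes parallel to the slab's
- check_weight: polished steel check weight, 31 mm across, 48 mm tall with a knob, 200 g, standing on the slab; stays there. Origin at the centre of its underside, z up
- weighing_bottle: small clear glass weighing bottle with a frosted knobbed lid, 41 mm across, 55 mm tall, 90 g, standing on the slab; stays there. Origin at the centre of its underside, z up
- balance: fixed portable balance on the back half of the slab, 190 (x) by 160 (y) by 58 mm tall (its pan top is 108 mm above the bench), dark with a yellow front panel and a steel pan. Origin at the centre of its underside; its front edge is 95 mm nearer the robot than that, at least 15 mm beyond the nearest thing in the rows
- notebook: closed blue notebook, 210 by 146 by 17 mm, loose on the bench against the slab's other side edge. Origin at the centre of its underside
- reagent_jar: white plastic jar with two spoon handles in it, 100 mm across, 172 mm tall (210 with the handles), on the bench well to the right of the slab. Origin at the centre of its underside
- filter_flask: conical glass filter flask with a metal funnel, 106 mm across, 194 mm tall, on the bench well to the left of the slab. Origin at the centre of its underside
- stopper1: black rubber stopper, a plain cone frustum 28 mm tall, 32 mm across at its wide end (standing down on the slab) and 26 mm across on top; about 22 g, slides when pushed low. Another thing stands 80 to 100 mm away in its row. Origin at the centre of the solid (14 mm above the slab while it stands), z up along its axis
- stopper2: black rubber stopper, a plain cone frustum 28 mm tall, 32 mm across at its wide end (standing down on the slab) and 26 mm across on top; about 22 g, slides when pushed low. Another thing stands 80 to 100 mm away in its row. Origin at the centre of the solid (14 mm above the slab while it stands), z up along its axis
- stopper3: black rubber stopper, a plain cone frustum 28 mm tall, 32 mm across at its wide end (standing down on the slab) and 26 mm across on top; about 22 g, slides when pushed low. Another thing stands 80 to 100 mm away in its row. Origin at the centre of the solid (14 mm above the slab while it stands), z up along its axis
- stopper4: black rubber stopper, a plain cone frustum 28 mm tall, 32 mm across at its wide end (standing down on the slab) and 26 mm across on top; about 22 g, slides when pushed low. Another thing stands 80 to 100 mm away in its row. Origin at the centre of the solid (14 mm above the slab while it stands), z up along its axis

How it is judged:
At the end, for the whole second after the job is handed in: All four stoppers lie at rest inside the tray (each one's centre within its walls and below its rim); the check weight and the weighing bottle are upright and within 15 mm of where they stood; the tray is within 20 mm of where it stood (x of stopper1 in the frame of tray between -0.117 and 0.117 m and y of stopper1 in the frame of tray between -0.072 and 0.072 m and z of stopper1 in the frame of tray between 0 and 0.046 m and linear speed of each of stopper1, stopper2, stopper3, stopper4 below 0.03 m/s and x of stopper2 in the frame of tray between -0.117 and 0.117 m and y of stopper2 in the frame of tray between -0.072 and 0.072 m and z of stopper2 in the frame of tray between 0 and 0.046 m and x of stopper3 in the frame of tray between -0.117 and 0.117 m and y of stopper3 in the frame of tray between -0.072 and 0.072 m and z of stopper3 in the frame of tray between 0 and 0.046 m and x of stopper4 in the frame of tray between -0.117 and 0.117 m and y of stopper4 in the frame of tray between -0.072 and 0.072 m and z of stopper4 in the frame of tray between 0 and 0.046 m and distance of each of check_weight, weighing_bottle from where it was at the start of the episode below 0.015 m and angle between each of check_weight, weighing_bottle's own z axis and vertical below 0.15 rad and distance of tray from where it was at the start of the episode below 0.02 m); the robot touches nothing.
It fails at once if a stopper is lifted (more than 15 mm above where it stood on the slab) (height (world z) of any of stopper1, stopper2, stopper3, stopper4 above 0.079 m).
It fails at once if a stopper is pinched or pressed hard by the fingers (over 15 N) (contact force between the fingers and stopper1 above 15 N or contact force between the fingers and stopper2 above 15 N or contact force between the fingers and stopper3 above 15 N or contact force between the fingers and stopper4 above 15 N).
It fails at once if the check weight or the weighing bottle is shifted by over 15 mm or tipped (distance of any of check_weight, weighing_bottle from where it was at the start of the episode above 0.015 m or angle between any of check_weight, weighing_bottle's own z axis and vertical above 0.35 rad).
It fails at once if the tray is shifted by over 20 mm, or the notebook, jar or flask by over 30 mm (distance of tray from where it was at the start of the episode above 0.02 m or distance of any of notebook, reagent_jar, filter_flask from where it was at the start of the episode above 0.03 m).
It also fails if it takes over 61 s, if anything falls off the work surface, if the arm or the gripper's body presses on something with over 40 N, if the wrist force passes 120 N, or if a joint passes its speed limit or range.

## Robot

A 6-joint arm with a two-finger parallel gripper is mounted at the origin on the work surface. World frame = base frame: x ahead of the robot, y to its left, z up, the work surface at z = 0. Lengths are in m, angles in rad, forces in N, time in s.
With the tool pointing down it reaches from about 0.35 to 0.975 m from the base axis. Payload 7.1 kg.
Tool frame: the origin (TCP) lies midway between the tips of the shut fingers; the grasp point (between the pads) lies 19 mm behind it; z points along the fingers, y is the line along which they close (so a half turn about z gives the same grasp; the last joint's range is limited). The gripper opens to 88 mm and grips with 3 to 60 N. Pads are 20 mm wide; open, the fingers measure 115 mm over their backs; the gripper's body (75 mm by 178 mm) begins 61 mm behind the grasp point.
Start: joints at [-1.293, 0.423, 1.63, -0, 1.089, -0.019], TCP at [0.183, -0.598, 0.223] pointing down, gripper open.
Joint ranges: [-3, 3], [-0.9, 2.11], [0.09, 2.58], [-1.31, 4.45], [0.11, 2.69], [-2.54, 2.54]. Speed limits (rad/s): [2.39, 2.39, 3.01, 3.14, 3.14, 3.14].

## Interface

Orientations are given as a unit quaternion [w, x, y, z].
In Python, from station import move_pose, movel, movej, command_gripper, wait, inverse_kinematics, read_camera, camera_info, MotionError, job_done, get_time, get_joint_pos, get_qvel, get_effort, get_tcp_pos, get_ee_rot, get_ft_force, get_ft_torque, get_grip_width, get_finger_force gives the robot as it stands. Calls block until the motion is done:
- move_pose(position, orientation): joint-space move of the TCP to a pose.
- movel(position, frame=None, v=0.15, until_force=None): straight line of the TCP; frame=None keeps the orientation; v is the mean speed in m/s. With until_force (N) it stops when the force on the tool has changed by that much, and returns True; else False.
- movej(angles): joint-space move.
- command_gripper(opening): opening from 0.0 (shut) to 1.0 (fully open); the grip force is fixed at half the most; returns when the fingers have stopped.
- wait(seconds).
- inverse_kinematics(position, orientation): joint angles nearest the present ones, or None.
- read_camera(name): name is "side" or "top"; returns the picture (400x640x3 uint8, red, green, blue); there is no depth.
- camera_info(name): a dict with "intrinsics" (3x3 intrinsics, pixels), "dist" ([k1, k2, p1, p2, k3] as OpenCV has them; the pictures are not rectified), "T" (4x4, takes a point from camera to world coordinates). Camera axes: x right, y up, looking along -z (the intrinsics and any distortion apply to the point x, -y, -z); pixel columns grow to the right and rows downward; lengths in m; the calibration is good to about 2 mm. A picture is of the moment at which its call begins. camera_info takes no time and is no camera call.
A pose or a line that the arm cannot do raises MotionError and nothing moves.
- job_done(): hands the job in; it is judged then, once.
Readings, each from a call of its own:
- get_time(): time.
- get_joint_pos(): joint angles.
- get_qvel(): joint speeds.
- get_effort(): joint torques, N m.
- get_tcp_pos(): TCP position.
- get_ee_rot(): TCP orientation.
- get_ft_force(): force on the tool from outside, world axes, zero at the start.
- get_ft_torque(): the same for the moment, N m.
- get_grip_width(): opening from 0.0 (shut) to 1.0 (fully open).
- get_finger_force(): force on a finger pad.
Only numpy, scipy, OpenCV 4.12 (cv2) and the standard library are available. Lean on these libraries where they do the work, as an engineer would, in place of code of your own. Each camera call takes 0.05 s, during which the arm holds its last target. There are 200 camera calls.

## Working session

There is one attempt and no reset: what is moved stays moved. The work goes in short steps, each a Python script; the robot and the scene stay as the last script left them, time stands still between calls to the robot, and variables do not carry over. Pictures are saved under pics/ and viewed, at most 10 in all, crops included, and the job is handed in when it is done.

```bash
ls; mkdir -p pics
python3 - <<'E'
from station import *
import cv2,numpy as np
for n in("side","top"):
    im=read_camera(n);cv2.imwrite(f"pics/{n}0.png",im[:,:,::-1]);c=camera_info(n);print(n,np.round(c["intrinsics"],1).tolist(),c["dist"],np.round(c["T"],3).tolist())
print(get_time(),get_tcp_pos(),get_ee_rot())
E
```

```text
pics
side [[504.7, 0.0, 317.2], [0.0, 504.7, 198.2], [0.0, 0.0, 1.0]] [-0.01350729  0.          0.          0.          0.        ] [[0.999, 0.042, -0.034, 0.567], [-0.054, 0.766, -0.64, -0.97], [-0.001, 0.641, 0.768, 1.258], [0.0, 0.0, 0.0, 1.0]]
top [[517.6, 0.0, 312.3], [0.0, 517.6, 194.1], [0.0, 0.0, 1.0]] [0.04301726 0.         0.         0.         0.        ] [[-0.002, 0.987, -0.159, 0.359], [-1.0, -0.004, -0.013, -0.012], [-0.013, 0.159, 0.987, 1.78], [0.0, 0.0, 0.0, 1.0]]
0.1 [ 0.18268584 -0.5971804   0.22198912] [-6.77736561e-04  9.89002939e-01  1.47894274e-01 -1.05525182e-04]
```

View pics/side0.png

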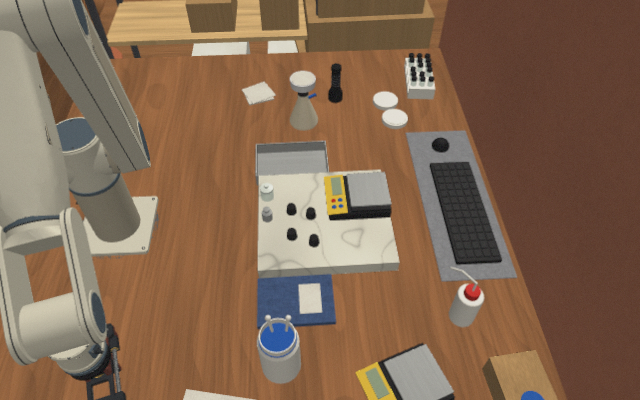

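View pics/top0.png

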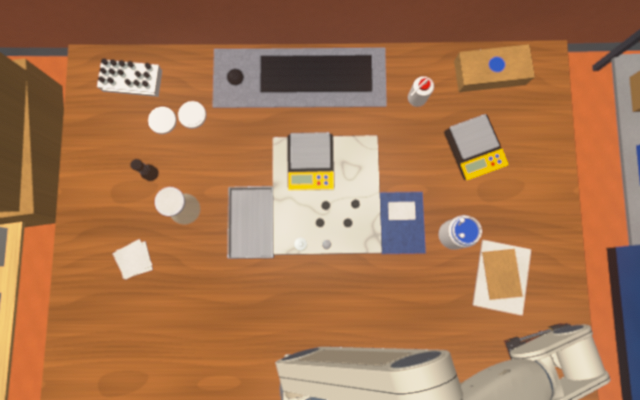

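The tray stands on the left (+y) side. In the top view the bottle (300,244) and weight (327,244) form the row nearest the robot. The stoppers are at about (320,223), (348,223), (326,205) and (355,204). In the side view they are at about (291,209), (292,234), (311,213) and (314,240).

```bash
cat > vis.py <<'E'
import cv2,numpy as np
from station import *
def ray(n,uv):
    c=camera_info(n);p=cv2.undistortPoints(np.array(uv,float).reshape(-1,1,2),c["intrinsics"],np.array(c["dist"])).reshape(-1,2)
    T=c["T"];d=np.c_[p[:,0],-p[:,1],-np.ones(len(p))]@T[:3,:3].T
    return T[:3,3],d
def onz(n,uv,z):
    o,d=ray(n,uv);return o+d*((z-o[2])/d[:,2])[:,None]
def tri(a,b):
    o1,d1=ray("side",a);o2,d2=ray("top",b);r=[]
    for u,v in zip(d1,d2):
        u=u/np.linalg.norm(u);v=v/np.linalg.norm(v)
        s=np.linalg.lstsq(np.c_[u,-v],o2-o1,rcond=None)[0];p,q=o1+s[0]*u,o2+s[1]*v
        r.append(np.r_[(p+q)/2,np.linalg.norm(p-q)])
    return np.array(r)
def blobs(im,box,amin,amax,thr=70):
    x0,y0,x1,y1=box;g=cv2.cvtColor(im,cv2.COLOR_RGB2GRAY)[y0:y1,x0:x1]
    w=np.clip((130-g.astype(float)),0,None);n,l,s,c=cv2.connectedComponentsWithStats((g<thr).astype(np.uint8))
    out=[]
    for i in range(1,n):
        if amin<=s[i,4]<=amax:
            m=cv2.dilate((l==i).astype(np.uint8),np.ones((3,3)))*w;yy,xx=np.nonzero(m)
            out.append([np.average(xx,weights=m[yy,xx])+x0,np.average(yy,weights=m[yy,xx])+y0,s[i,4]])
    return np.array(out)
E
python3 - <<'E'
from vis import *
np.set_printoptions(precision=4,suppress=True)
S=read_camera("side");T=read_camera("top")
bs=blobs(S,(275,200,324,250),15,200);bt=blobs(T,(300,195,375,240),10,200);print(bs,bt)
zs=onz("side",bs[:,:2],.064);zt=onz("top",bt[:,:2],.066);print(zs,zt)
if len(bs)==len(bt)==4:
    from scipy.optimize import linear_sum_assignment as L
    i,j=L(np.linalg.norm(zs[:,None]-zt[None],axis=2));print("tri",tri(bs[i,:2],bt[j,:2]))
a=cv2.resize(S[135:280,245:405],None,fx=5,fy=5,interpolation=cv2.INTER_CUBIC)[:600];cv2.imwrite("pics/s1.png",a[:,:,::-1])
a=cv2.resize(T[130:264,220:390],None,fx=4.4,fy=4.4,interpolation=cv2.INTER_CUBIC);cv2.imwrite("pics/t1.png",a[:,:,::-1])
E
```

```text
[[290.899  209.1531  83.    ]
 [310.316  213.4223  85.    ]
 [291.3278 234.1262  93.    ]
 [313.4253 240.4596  90.    ]] []Traceback (most recent call last):
  File "<stdin>", line 5, in <module>
IndexError: too many indices for array: array is 1-dimensional, but 2 were indexed
```

Run:
```python
from vis import *
np.set_printoptions(precision=4,suppress=True)
S=read_camera("side");T=read_camera("top")
a=cv2.resize(S[135:280,245:405],None,fx=4.1,fy=4.1,interpolation=cv2.INTER_CUBIC);cv2.imwrite("pics/s1.png",a[:,:,::-1])
a=cv2.resize(T[130:264,220:390],None,fx=4.4,fy=4.4,interpolation=cv2.INTER_CUBIC);cv2.imwrite("pics/t1.png",a[:,:,::-1])
bs=blobs(S,(275,200,324,250),15,200);bt=blobs(T,(300,195,375,240),10,200,100);print(bt)
zs=onz("side",bs[:,:2],.064);zt=onz("top",bt[:,:2],.066);print(zs,zt)
from scipy.optimize import linear_sum_assignment as L
i,j=L(np.linalg.norm(zs[:,None]-zt[None],axis=2));print("tri",tri(bs[i,:2],bt[j,:2]))
```

```text
[[325.3213 205.0589  33.    ]
 [354.9567 203.5332  34.    ]
 [319.605  222.2641  31.    ]
 [347.3937 222.4459  32.    ]]
[[ 0.5381 -0.014   0.064 ]
 [ 0.5959 -0.0338  0.064 ]
 [ 0.5373 -0.1071  0.064 ]
 [ 0.6004 -0.133   0.064 ]] [[ 0.598  -0.0327  0.066 ]
 [ 0.6028 -0.1317  0.066 ]
 [ 0.5404 -0.0133  0.066 ]
 [ 0.5395 -0.1056  0.066 ]]
tri [[ 0.5393 -0.0136  0.0638  0.0026]
 [ 0.5971 -0.0329  0.0633  0.0025]
 [ 0.5385 -0.106   0.0628  0.0026]
 [ 0.6018 -0.132   0.0631  0.0028]]
```

View pics/s1.png

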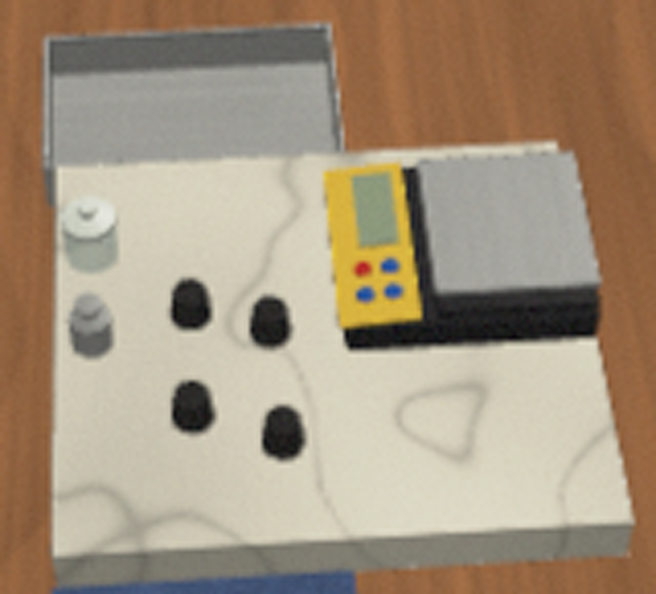

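View pics/t1.png

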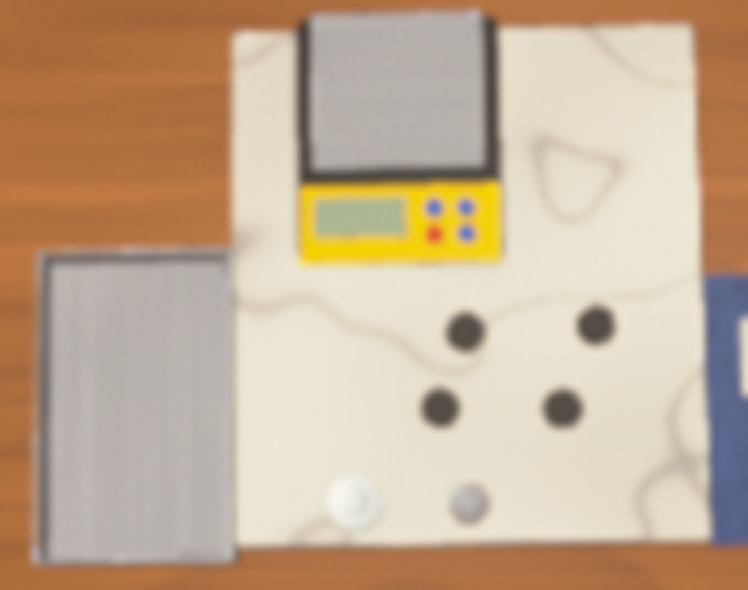

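Both views agree: the stopper centres are about 63 mm up, so the slab top is at 50 mm. In the top crop the slab corners are at (235,545), (712,540), (692,25) and (233,33). The bottle is at (355,502), the weight at (468,503), and the balance front edge at v≈260. Next I'll work out the edge, the yaw and the clearances.

Run:
```python
from vis import *
np.set_printoptions(precision=4,suppress=True)
f=lambda p:(np.array(p,float)+.5)/4.4-.5+[220,130]
g=lambda p:(np.array(p,float)+.5)/4.1-.5+[245,135]
print("slab top",onz("top",f([(235,545),(712,540),(692,25),(233,33)]),.05))
print("slab side",onz("side",g([(54,556),(632,524),(557,143),(57,168)]),.05))
print("bottle,weight",onz("top",f([(355,502)]),.09),onz("top",f([(468,503)]),.08),onz("side",g([(91,253),(92,340)]),.06))
print("bal front",onz("top",f([(300,262),(500,259)]),.095),onz("side",g([(348,347),(596,338)]),.05))
print("tray far rim",onz("top",f([(38,560),(42,252),(232,250),(235,562)]),.046),onz("side",g([(46,38),(330,25)]),.046))
print("jar",onz("top",[(463,232)],.17),"flask",onz("top",[(170,202)],.19))
```

```text
slab top [[ 0.4385  0.142   0.05  ]
 [ 0.4414 -0.2178  0.05  ]
 [ 0.8417 -0.2115  0.05  ]
 [ 0.8374  0.1475  0.05  ]]
slab side [[ 0.4409 -0.2156  0.05  ]
 [ 0.8372 -0.2118  0.05  ]
 [ 0.8338  0.1471  0.05  ]
 [ 0.4358  0.1421  0.05  ]]
bottle,weight [[0.468  0.0499 0.09  ]] [[ 0.4676 -0.0339  0.08  ]] [[ 0.4643  0.0442  0.06  ]
 [ 0.4659 -0.0391  0.06  ]]
bal front [[ 0.6475  0.0913  0.095 ]
 [ 0.6492 -0.0588  0.095 ]] [[ 0.6529 -0.0482  0.05  ]
 [ 0.8361 -0.05    0.05  ]]
tray far rim [[0.4279 0.2913 0.046 ]
 [0.6646 0.294  0.046 ]
 [0.6655 0.147  0.046 ]
 [0.4259 0.1422 0.046 ]] [[0.4231 0.2942 0.046 ]
 [0.6619 0.2966 0.046 ]]
jar [[ 0.498  -0.4561  0.17  ]] flask [[0.5923 0.4511 0.19  ]]
```

```bash
cat > push.py <<'E'
from vis import *
psi=0.012; a=(np.pi/2+psi)/2; Q=[0,np.cos(a),np.sin(a),0]
ux=np.array([-np.sin(psi),np.cos(psi)])   # push direction, slab y
def at(p,y): return p+ux*(y-p[1])/ux[1]
def push(p,yend=0.185,zp=0.056,zt=0.135):
    p=np.array(p[:2]); s=at(p,p[1]-.042); e=at(p,yend)
    movel([*s,zt],v=.25); movel([*s,zp],v=.12)
    hit=movel([*e,zp],v=.10,until_force=20)
    t=get_tcp_pos(); print("end",t.round(4),"hit",hit,get_ft_force().round(2),round(get_time(),2))
    movel([t[0],t[1],zt],v=.2)
def snap(n):
    for c in("side","top"):
        im=read_camera(c)
        b=im[135:280,245:405] if c=="side" else im[130:264,220:390]
        cv2.imwrite(f"pics/{c}{n}.png",cv2.resize(b,None,fx=4,fy=4,interpolation=cv2.INTER_CUBIC)[:,:,::-1])
E
python3 - <<'E'
from push import *
t=get_tcp_pos();movel([t[0],t[1],.36],v=.25)
command_gripper(.18)
move_pose([.539,-.06,.25],Q);print(get_joint_pos().round(2),get_grip_width(),get_time())
push([.539,-.0136])
t=get_tcp_pos();movel([t[0],t[1]-.15,.2],v=.25)
snap(2)
E
```

```text
[-0.13  0.27  1.79 -0.    1.08 -0.14] 0.1805194698351318 4.5167
end [0.5366 0.1847 0.056 ] hit False [ 0.19  0.25 -0.17] 8.49
```

View pics/side2.png

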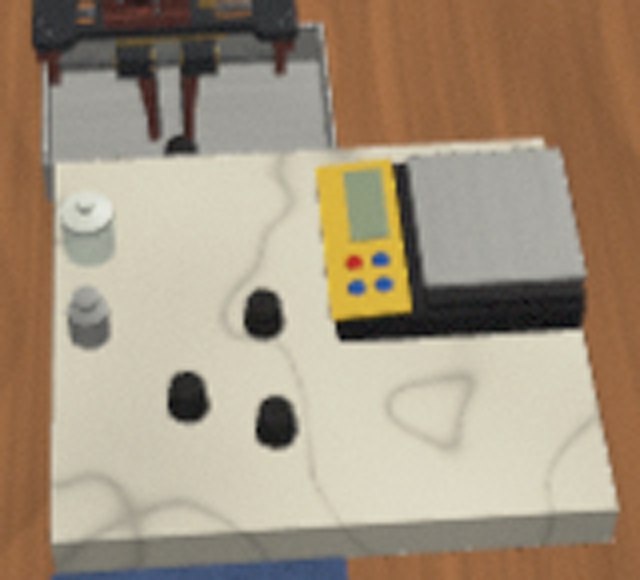

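The first stopper dropped into the tray at about (180,145) in the crop, and nothing else moved. Next is the left stopper in the second row.

```bash
sed -i 's/until_force=20/until_force=8/' push.py
python3 - <<'E'
from push import *
t=get_tcp_pos();movel([.597,-.075,.16],v=.25)
push([.5971,-.0329])
t=get_tcp_pos();movel([.5385,-.148,.16],v=.25)
snap(3);print(get_time())
E
```

```text
end [0.5945 0.1847 0.056 ] hit False [-0.25 -1.01  0.55] 14.43
16.5667
```

View pics/top3.png

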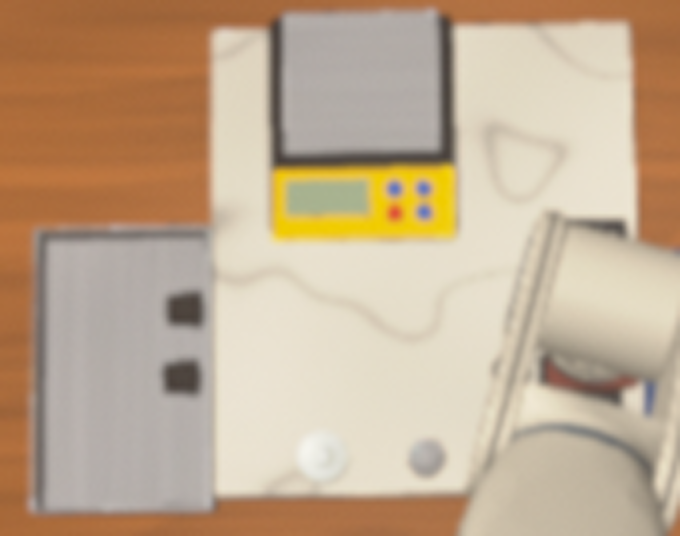

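Both stoppers lie flat next to the wall, at (182,378) and (184,308), and the weight and bottle haven't moved. I'll push the right-hand stoppers further past the edge so they clear the first two.

Run:
```python
from push import *
push([.5385,-.106],yend=.225)
movel([.6018,.05,.16],v=.25);movel([.6018,-.174,.16],v=.25)
snap(4);print(get_time())
```

```text
end [0.5345 0.2248 0.056 ] hit False [ 0.22 -0.56  0.53] 21.51
24.1083
```

View pics/top4.png

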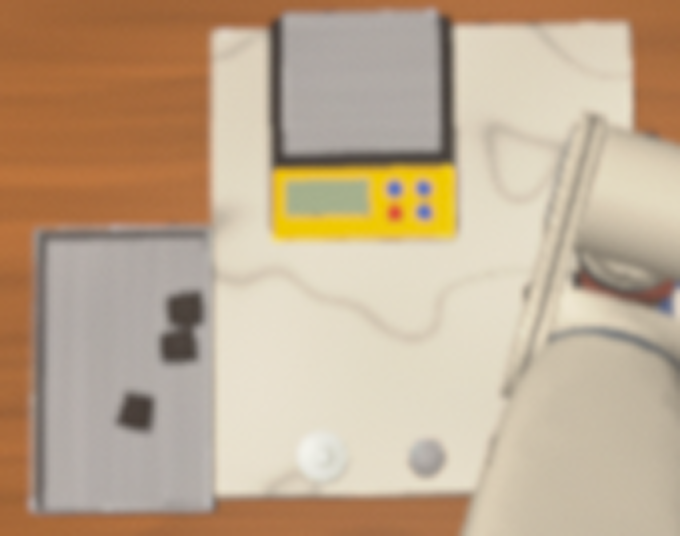

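The third stopper is in at (136,412), and the other two have settled side by side at about (182,330). One is left.

Run:
```python
from push import *
push([.6018,-.132],yend=.225)
movel([.58,.05,.2],v=.25);movel([.58,-.17,.25],v=.3)
snap(5);print(get_time())
```

```text
end [0.5975 0.2248 0.056 ] hit False [-0.56 -1.09  0.15] 29.31
31.75
```

View pics/top5.png

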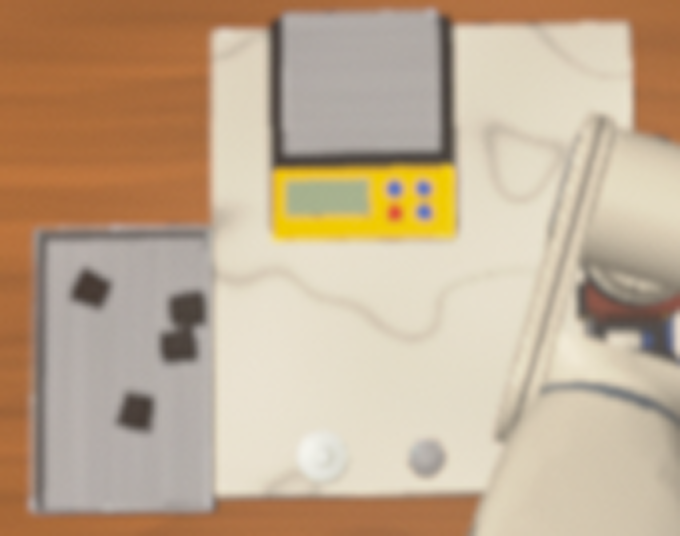

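View pics/side5.png

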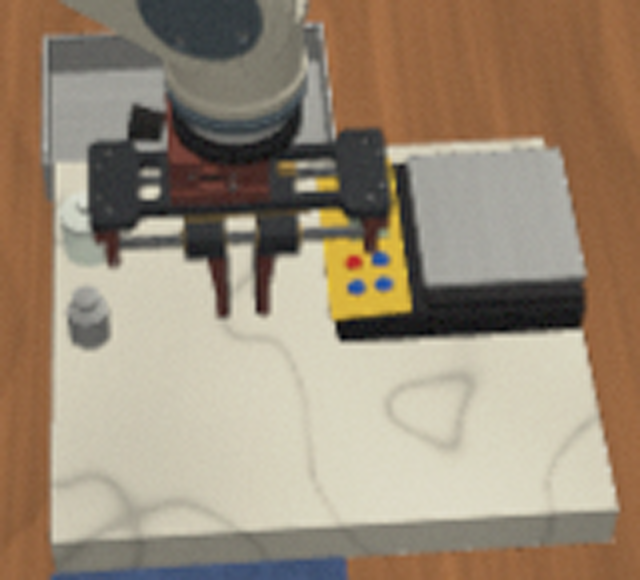

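All four stoppers lie in the tray, at (90,288), (187,308), (179,346) and (136,412). The weight and bottle are unmoved, and the gripper is clear.

```bash
python3 -c "
from station import *
wait(1);print(job_done(),get_time())"
```

```text
the job is handed in; nothing more can be done
the job is handed in; nothing more can be done
```

All four stoppers were swept into the tray by pushing only, the last pictures show the tray, weight and bottle where they stood, and the job was handed in after about 33 s; no verdict was returned.

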